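# Find the unlatched socket flap and push it open

## Robot

A 7-joint arm with a two-finger parallel gripper is mounted at the origin on the work surface. World frame = base frame: x ahead of the robot, y to its left, z up, the work surface at z = 0. Lengths are in m, angles in rad, forces in N, time in s.
With the tool pointing down it reaches from about 0.4 to 0.875 m from the base axis. Payload 6.5 kg.
Tool frame: the origin (TCP) lies midway between the tips of the shut fingers; the grasp point (between the pads) lies 19 mm behind it; z points along the fingers, x is the direction in which the jaws open and shut, and the axes are right-handed (so a half turn about z gives the same grasp; the last joint's range is limited). The gripper opens to 85 mm and grips with 20 to 120 N. Pads are 22 mm wide; open, the fingers measure 114 mm over their backs; the gripper's body (76 mm by 85 mm) begins 54 mm behind the grasp point. The pads swing forward as they close: fully open they stand 13 mm farther back than shut.
Start: joints at [1.207, 0.536, -0.004, 1.538, 0.003, 1.067, -0.071], TCP at [0.191, -0.621, 0.231] pointing down, gripper open.
Joint ranges: [-2.7, 2.7], [-0.37, 2.16], [-1.27, 1.26], [0.24, 2.4], [-1.31, 4.45], [0.19, 1.91], [-2.76, 2.76]. Speed limits (rad/s): [2.39, 2.39, 3.14, 3.14, 3.14, 3.14, 3.14].

## Interface

Orientations are given as a unit quaternion [x, y, z, w].
In Python, from workcell import observe, grab_frame, sign_off gives the robot as it stands.
- The arm moves only by the shell command python3 -m creep 'ROWS' [FORCE]. ROWS is text: rows parted by semicolons, each of 7 numbers parted by spaces: the shift along the tool's x, y, z in m, then the turn, a rotation vector about the tool's x, y, z in rad, then the finger opening in m, from 0 to 0.0854. A call has 1 to 12 rows; each row is the pose to reach, as a shift and turn from the pose commanded when the call began, along the tool's axes at that moment; what a row does not reach only later rows make up. A row lasts 1/8 s, in which the tool goes at most 62.5 mm and 10.7 degrees, less where a joint would pass 70% of its speed; a pose out of reach is approached as far as the arm can. A call with a gripper value outside its range is refused whole. The fingers move at their own pace and stop on an object; FORCE is the grip in N (left out, the last holds). Time passes only in rows, so rows that repeat a pose let the fingers close. It gives the time, the measured TCP pose, the force and the opening at its end, in the units of the state.
- observe(): the state, without advancing time (a new reading comes with each control period).
- grab_frame(name): name is "scene" or "top" or "wrist"; returns a dict with "image" (480x640x3 uint8, red, green, blue), "fx", "fy", "cx", "cy" (pixels), "k1" (the pictures are not rectified: a ray, as slopes to the right and down, at radius r is drawn at 1 + k1 r^2 times it, then the intrinsics apply), "T" (4x4, takes a point from camera to world coordinates). Camera axes: x right, y up, looking along -z (the intrinsics and any distortion apply to the point x, -y, -z); pixel columns grow to the right and rows downward; lengths in m; the calibration is good to about 2 mm. A picture is of the moment at which its call begins. There is no depth.
- sign_off(): hands the job in, once; it reports no verdict.
The state is a dict: "time_s": time; "joint_pos": joint angles; "joint_vel": joint speeds; "effort": joint torques, N m; "ee_pos": TCP position; "eef_rot": TCP orientation; "wrist_force": force on the tool from outside, world axes, zero at the start; "ft_torque": the same for the moment, N m; "width": finger opening in m.
Only numpy, scipy, OpenCV 4.12 (cv2) and the standard library are available. Lean on these libraries where they do the work, as an engineer would, in place of code of your own. Each camera call takes 0.05 s, during which the arm holds its last target. There are 200 camera calls.

## Task

One of the four flaps on the bench socket box has been left unlatched, so that a microscope can be plugged in. With the fingertips, press gently on the ribbed far end of the flaps to find the one that rocks, tip it, then push its raised front edge on and away from you until the flap stands upright, and leave it standing. Only touch and push: lift and carry nothing, do not squeeze or force the flaps, and leave the things around the box where they are.

Things in the scene. Friction and masses are not known exactly. Their poses are not given: they have to be found in the camera images.
- box: grey socket box fixed to the bench, 170 (x) x 480 (y) x 80 mm tall; origin: centre of its underside, x away from the robot, y left, z up. Four identical flaps lie in a row flush with its top: flap_1 leftmost (+y), then 2, 3, 4, centred at box y = +142.5, +47.5, -47.5, -142.5 mm, with fixed frame around them. Exactly one, a different one each time, is unlatched; nothing shows which.
- flap_1 (a joint): angle of flap 1 (rad): 0 shut, grows as its front (robot side) edge rises, stops at 1.48, nearly upright. Aluminium, 130 (x) x 84 (y) x 6 mm, 0.1 kg, on a see-saw axle along box y, at box x +12, z 77 mm: 75 mm of flap on the robot's side of the axle, 55 mm beyond. The stiff axle holds it at any angle
- flap_1_press (a point): top face of flap 1, mid-width on its ribbed far end, 38 mm beyond the axle; moves with the flap. Pressed here (2 to 3 N) the unlatched flap tips: this end sinks into an empty bay (floor 8 mm above the bench), the front edge rises. A latched one gives 1 to 3 mm and stops (under 0.09 rad). Pressing the front part moves no flap
- flap_1_edge (a point): middle of the front (robot side) edge of flap 1, 75 mm from the axle, half-way through its thickness; moves with the flap. Once raised, its underside can be pushed away from the robot (2 N)
- flap_2 (a joint): angle of flap 2 (rad): 0 shut, grows as its front (robot side) edge rises, stops at 1.48, nearly upright. Aluminium, 130 (x) x 84 (y) x 6 mm, 0.1 kg, on a see-saw axle along box y, at box x +12, z 77 mm: 75 mm of flap on the robot's side of the axle, 55 mm beyond. The stiff axle holds it at any angle
- flap_2_press (a point): top face of flap 2, mid-width on its ribbed far end, 38 mm beyond the axle; moves with the flap. Pressed here (2 to 3 N) the unlatched flap tips: this end sinks into an empty bay (floor 8 mm above the bench), the front edge rises. A latched one gives 1 to 3 mm and stops (under 0.09 rad). Pressing the front part moves no flap
- flap_2_edge (a point): middle of the front (robot side) edge of flap 2, 75 mm from the axle, half-way through its thickness; moves with the flap. Once raised, its underside can be pushed away from the robot (2 N)
- flap_3 (a joint): angle of flap 3 (rad): 0 shut, grows as its front (robot side) edge rises, stops at 1.48, nearly upright. Aluminium, 130 (x) x 84 (y) x 6 mm, 0.1 kg, on a see-saw axle along box y, at box x +12, z 77 mm: 75 mm of flap on the robot's side of the axle, 55 mm beyond. The stiff axle holds it at any angle
- flap_3_press (a point): top face of flap 3, mid-width on its ribbed far end, 38 mm beyond the axle; moves with the flap. Pressed here (2 to 3 N) the unlatched flap tips: this end sinks into an empty bay (floor 8 mm above the bench), the front edge rises. A latched one gives 1 to 3 mm and stops (under 0.09 rad). Pressing the front part moves no flap
- flap_3_edge (a point): middle of the front (robot side) edge of flap 3, 75 mm from the axle, half-way through its thickness; moves with the flap. Once raised, its underside can be pushed away from the robot (2 N)
- flap_4 (a joint): angle of flap 4 (rad): 0 shut, grows as its front (robot side) edge rises, stops at 1.48, nearly upright. Aluminium, 130 (x) x 84 (y) x 6 mm, 0.1 kg, on a see-saw axle along box y, at box x +12, z 77 mm: 75 mm of flap on the robot's side of the axle, 55 mm beyond. The stiff axle holds it at any angle
- flap_4_press (a point): top face of flap 4, mid-width on its ribbed far end, 38 mm beyond the axle; moves with the flap. Pressed here (2 to 3 N) the unlatched flap tips: this end sinks into an empty bay (floor 8 mm above the bench), the front edge rises. A latched one gives 1 to 3 mm and stops (under 0.09 rad). Pressing the front part moves no flap
- flap_4_edge (a point): middle of the front (robot side) edge of flap 4, 75 mm from the axle, half-way through its thickness; moves with the flap. Once raised, its underside can be pushed away from the robot (2 N)
- bung: black rubber bung, 28 mm across, 28 mm tall, standing on the box's left end deck (box +y end); origin at the centre of its underside. Bystander: leave alone.
- mushroom: small brown mushroom specimen, 40 mm across, 36 mm tall, standing on the box's right end deck; origin at the centre of its underside. Bystander: leave alone.
- slide_tin: flat steel slide tin, 30 x 85 x 22 mm tall, on the bench in front of the box; origin at the centre of its underside. Bystander: leave alone.
- jar: small capped specimen jar, 52 mm across, 62 mm tall, on the bench in front of the box; origin at the centre of its underside. Bystander: leave alone.
- dish: covered glass dish, 90 mm across, 16 mm tall, on the bench behind the box; origin at the centre of its underside. Bystander: leave alone.
- eraser: white eraser, 22 x 48 x 13 mm tall, on the bench in front of the box; origin at the centre of its underside. Bystander: leave alone.
- loupe: black magnifier, 48 mm across, 34 mm tall, on the bench behind the box; origin at the centre of its underside. Bystander: leave alone.

How it is judged:
On the way:
1. a flap has rocked: it is tipped by more than 0.2 rad (value of joint any of flap_1, flap_2, flap_3, flap_4 above 0.2 rad), for 0.05 s.
At the end, for the whole second after the job is handed in: the unlatched flap stands open by more than 1.2 rad (about 70 degrees) and at rest (under 0.05 rad/s), the other three flaps are shut (under 0.1 rad) (((value of joint flap_1 above 1.2 rad and value of joint each of flap_2, flap_3, flap_4 below 0.1 rad and velocity of joint flap_1 between -0.05 and 0.05 rad/s) or (value of joint flap_2 above 1.2 rad and value of joint each of flap_1, flap_3, flap_4 below 0.1 rad and velocity of joint flap_2 between -0.05 and 0.05 rad/s) or (value of joint flap_3 above 1.2 rad and value of joint each of flap_1, flap_2, flap_4 below 0.1 rad and velocity of joint flap_3 between -0.05 and 0.05 rad/s) or (value of joint flap_4 above 1.2 rad and value of joint each of flap_1, flap_2, flap_3 below 0.1 rad and velocity of joint flap_4 between -0.05 and 0.05 rad/s))); the robot touches nothing.
It fails at once if a bystander is lifted, carried or pushed more than 20 mm from its place (distance of any of bung, mushroom, slide_tin, jar, dish, eraser, loupe from where it was at the start of the episode above 0.02 m).
It fails at once if the box or a flap is squeezed or forced with more than 50 N (contact force between any of the arm, the fingers and box above 50 N).
It also fails if it takes over 51 s, if anything falls off the work surface, if the arm or the gripper's body presses on something with over 40 N, if the wrist force passes 120 N, or if a joint passes its speed limit or range.

## Working session

There is one attempt and no reset: what is moved stays moved. The work goes in short steps, Python scripts to look and compute and a shell command to move; the robot and the scene stay as the last step left them, time stands still between calls to the robot, and variables do not carry over. Pictures are saved under pics/ and viewed, on a budget of 10 in all, crops included, one or two more only if the job needs it, and the job is handed in when it is done.

```bash
mkdir -p pics
python3 - <<'E'
from workcell import observe, grab_frame
import cv2
s=observe();print({k:s[k] for k in('time_s','ee_pos','eef_rot','wrist_force','width')})
for n in('top','scene'):
    f=grab_frame(n);cv2.imwrite(f'pics/{n}0.png',f['image'][:,:,::-1]);print(n,f['fx'],f['fy'],f['cx'],f['cy'],f['k1'],f['T'])
E
```

```text
{'time_s': 0.0, 'ee_pos': array([ 0.19051614, -0.62079166,  0.23041134]), 'eef_rot': array([ 8.04207770e-01, -5.94347629e-01, -7.38067808e-04, -4.62653830e-04]), 'wrist_force': array([ 0.23871615, -0.37944946, -0.28277246]), 'width': 0.08535586680550127}
top 522.4034754119666 522.4034754119666 325.49721332576127 246.91516855400877 -0.0595016476772879 [[-2.26166552e-02  9.78021987e-01 -2.07271513e-01  4.36245591e-01]
 [-9.99727321e-01 -2.33299966e-02 -9.97539512e-04  3.07785604e-02]
 [-5.81125927e-03  2.07192433e-01  9.78282947e-01  8.29079236e-01]
 [ 0.00000000e+00  0.00000000e+00  0.00000000e+00  1.00000000e+00]]
scene 562.9520899922252 562.9520899922252 321.73333897439744 239.69681150174412 -0.0530304274151348 [[-0.67053269 -0.42415111  0.60867212  1.11230238]
 [ 0.741469   -0.4104531   0.53080314  0.4947165 ]
 [ 0.02469062  0.80723237  0.58971712  0.57574505]
 [ 0.          0.          0.          1.        ]]
```

View pics/top0.png

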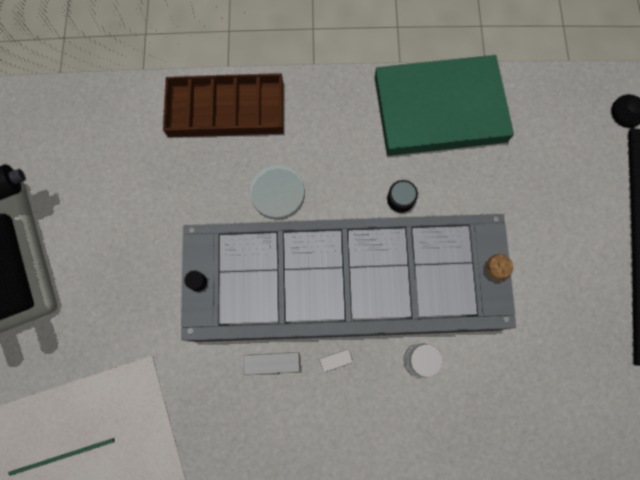

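View pics/scene0.png

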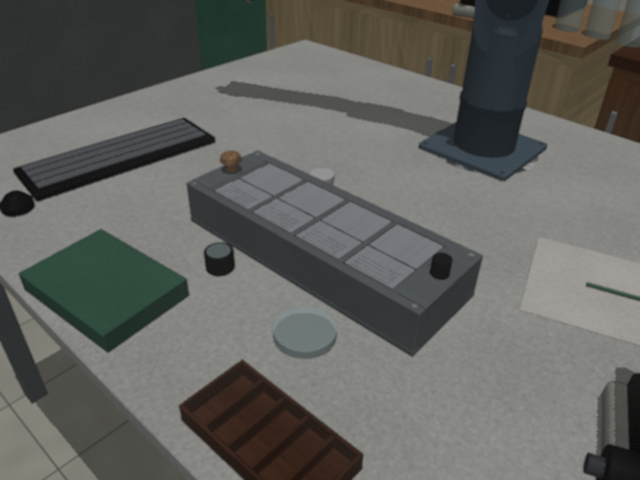

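The top view shows the box with its four flaps centred near columns 248, 314, 379 and 445. The bung is at (196,281), the mushroom at (499,267), the tin, eraser and jar are in front, and the dish and loupe behind. In the scene view all flaps are flush. Next I'll measure the flaps.

```bash
cat > h.py <<'E'
import numpy as np, cv2
def ray(f,uv):
    K=np.array([[f['fx'],0,f['cx']],[0,f['fy'],f['cy']],[0,0,1]])
    p=cv2.undistortPoints(np.float64(uv).reshape(-1,1,2),K,np.array([f['k1'],0,0,0.]))[:,0]
    d=np.c_[p[:,0],-p[:,1],-np.ones(len(p))]@f['T'][:3,:3].T
    return f['T'][:3,3],d
def plane(f,uv,z):
    o,d=ray(f,uv);return o+d*((z-o[2])/d[:,2])[:,None]
E
python3 - <<'E'
from workcell import grab_frame
from h import *
np.set_printoptions(precision=4,suppress=True)
f=grab_frame('top');im=f['image'];g=cv2.cvtColor(im,cv2.COLOR_RGB2GRAY)
m=np.zeros_like(g);m[228:330,212:482]=(g[228:330,212:482]>128)*255
m=cv2.morphologyEx(m,cv2.MORPH_CLOSE,np.ones((5,5)))
m=cv2.morphologyEx(m,cv2.MORPH_OPEN,np.ones((9,9)))
C=[]
for c in cv2.findContours(m,cv2.RETR_EXTERNAL,cv2.CHAIN_APPROX_NONE)[0]:
    if cv2.contourArea(c)<500: continue
    w=plane(f,c[:,0].astype(float),.08)[:,:2]
    r=cv2.minAreaRect((w*1000).astype(np.float32));print(cv2.boundingRect(c),r);C.append(r[0])
q=np.array([[184,226],[503,215],[514,327],[182,339.]])
w=plane(f,q,.08);print(w,w.mean(0),np.linalg.norm(w-np.roll(w,-1,0),axis=1))
for n,p,z in(('bung',(196,281),.1),('mush',(499,267),.11),('jar',(426,360),.06),('dish',(278,192),.016),('loupe',(403,195),.034),('tin',(272,364),.022),('eraser',(337,361),.013)):
    print(n,plane(f,[p],z)[0])
E
```

```text
(220, 234, 57, 89) ((552.2161254882812, 144.97286987304688), (128.08023071289062, 82.53199005126953), 0.6982643604278564)
(285, 232, 59, 89) ((553.4727783203125, 50.11602020263672), (128.2510528564453, 82.91556549072266), 0.7278780937194824)
(349, 230, 61, 88) ((554.8441772460938, -44.87679672241211), (127.93309020996094, 82.9896469116211), 0.7490758895874023)
(414, 228, 62, 88) ((555.87646484375, -139.70809936523438), (127.84405517578125, 82.24769592285156), 0.7853370308876038)
[[ 0.6318  0.2412  0.08  ]
 [ 0.6373 -0.2345  0.08  ]
 [ 0.4715 -0.2352  0.08  ]
 [ 0.4658  0.2389  0.08  ]] [0.5516 0.0026 0.08  ] [0.4757 0.1658 0.4741 0.166 ]
bung [0.5458 0.2158 0.1   ]
mush [ 0.554  -0.2111  0.11  ]
jar [ 0.4288 -0.1098  0.06  ]
dish [0.7018 0.1069 0.016 ]
loupe [ 0.6862 -0.0936  0.034 ]
tin [0.428  0.1167 0.022 ]
eraser [0.4303 0.018  0.013 ]
```

```bash
python3 -m creep '-.340 -.537 .06 0 0 .285 0;-.340 -.537 .06 0 0 .285 0;-.340 -.537 .06 0 0 .285 0;-.340 -.537 .06 0 0 .285 0;-.340 -.537 .06 0 0 .285 0;-.340 -.537 .06 0 0 .285 0;-.340 -.537 .06 0 0 .285 0;-.340 -.537 .06 0 0 .285 0;-.340 -.537 .06 0 0 .285 0;-.340 -.537 .06 0 0 .285 0;-.340 -.537 .06 0 0 .285 0;-.340 -.537 .06 0 0 .285 0' 20
```

```text
time_s: 1.65
ee_pos: [0.6043, -0.138, 0.1708]
eef_rot: [0.712, -0.702, -0.0, 0.0]
wrist_force: [0.2, -0.9, 0.4]
width: 0.0
```

```bash
python3 -m creep '0 0 .05 0 0 0 0;0 0 .08 0 0 0 0;0 0 .083 0 0 0 0;0 0 .086 0 0 0 0;0 0 .086 0 0 0 0'; python3 -m creep '0 0 .002 0 0 0 0;0 0 .004 0 0 0 0;0 0 .006 0 0 0 0;0 0 .006 0 0 0 0'
```

```text
time_s: 2.28
ee_pos: [0.605, -0.1396, 0.0866]
eef_rot: [0.711, -0.703, 0.001, -0.0]
wrist_force: [-0.0, -0.3, -0.1]
width: -0.0002
time_s: 2.78
ee_pos: [0.6045, -0.1387, 0.0794]
eef_rot: [0.712, -0.703, 0.0, -0.0]
wrist_force: [0.2, 0.4, 1.0]
width: -0.0
```

```bash
python3 -m creep '0 0 .001 0 0 0 0;0 0 .002 0 0 0 0;0 0 .002 0 0 0 0';python3 -m creep '0 0 .001 0 0 0 0;0 0 .002 0 0 0 0;0 0 .002 0 0 0 0'
```

```text
time_s: 3.15
ee_pos: [0.6046, -0.1388, 0.0786]
eef_rot: [0.712, -0.703, 0.0, -0.0]
wrist_force: [-3.3, 0.2, 12.4]
width: -0.0002
time_s: 3.52
ee_pos: [0.6047, -0.1388, 0.0779]
eef_rot: [0.712, -0.703, 0.0, -0.0]
wrist_force: [-7.1, 1.7, 23.6]
width: -0.0004
```

Flap 4 stopped at about 2 mm with 24 N, so it is latched. On to flap 3.

```bash
python3 -m creep '0 0 -.025 0 0 0 0;-.05 0 -.025 0 0 0 0;-.0945 .001 -.025 0 0 0 0;-.0945 .001 -.015 0 0 0 0;-.0945 .001 -.008 0 0 0 0;-.0945 .001 -.005 0 0 0 0;-.0945 .001 -.003 0 0 0 0;-.0945 .001 -.002 0 0 0 0;-.0945 .001 -.002 0 0 0 0'; python3 -m creep '0 0 .001 0 0 0 0;0 0 .002 0 0 0 0;0 0 .002 0 0 0 0'
```

```text
time_s: 4.65
ee_pos: [0.6024, -0.0447, 0.0774]
eef_rot: [0.711, -0.703, 0.0, -0.0]
wrist_force: [0.1, -0.0, 0.2]
width: 0.0001
time_s: 5.03
ee_pos: [0.6024, -0.0444, 0.0754]
eef_rot: [0.712, -0.703, 0.0, -0.0]
wrist_force: [-0.7, -2.2, 2.3]
width: 0.0
```

```bash
python3 -m creep '0 0 .001 0 0 0 0;0 0 .002 0 0 0 0;0 0 .002 0 0 0 0'
```

```text
time_s: 5.4
ee_pos: [0.6022, -0.0444, 0.0732]
eef_rot: [0.712, -0.703, 0.0, -0.0]
wrist_force: [0.8, -2.0, 1.8]
width: 0.0
```

```bash
python3 -m creep '0 0 .003 0 0 0 0;0 0 .006 0 0 0 0;0 0 .009 0 0 0 0;0 0 .012 0 0 0 0;0 0 .012 0 0 0 0'; python3 -m creep '0 0 .003 0 0 0 0;0 0 .006 0 0 0 0;0 0 .009 0 0 0 0;0 .001 .012 0 0 0 0;0 .002 .015 0 0 0 0;0 .002 .015 0 0 0 0'
python3 - <<'E'
from workcell import *
import cv2
cv2.imwrite('pics/s1.png',grab_frame('scene')['image'][60:360,120:520,::-1])
E
```

```text
time_s: 6.02
ee_pos: [0.602, -0.0439, 0.0608]
eef_rot: [0.712, -0.702, -0.0, -0.0]
wrist_force: [0.0, 0.4, 0.1]
width: 0.0002
time_s: 6.78
ee_pos: [0.5997, -0.0443, 0.0459]
eef_rot: [0.712, -0.703, -0.0, 0.0]
wrist_force: [0.8, 0.6, -0.2]
width: 0.0002
```

View pics/s1.png

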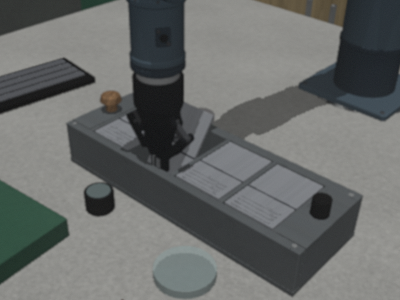

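Flap 3 is tipped: its raised front edge shows near (200,128) in the crop. I'll withdraw, go over it, and come down in front of it.

```bash
python3 -m creep '0 0 -.05 0 0 0 0;0 0 -.10 0 0 0 0;0 0 -.135 0 0 0 0;0 .05 -.135 0 0 0 0;0 .10 -.135 0 0 0 0;0 .14 -.135 0 0 0 0;0 .142 -.11 0 0 0 0;0 .142 -.055 0 0 0 0;0 .142 -.055 0 0 0 0;0 .142 -.055 0 0 0 0'
python3 - <<'E'
from workcell import *
import cv2
cv2.imwrite('pics/s2.png',grab_frame('scene')['image'][60:360,120:520,::-1])
E
```

```text
time_s: 8.07
ee_pos: [0.4586, -0.0462, 0.1024]
eef_rot: [0.712, -0.703, 0.0, -0.0]
wrist_force: [1.3, -0.1, 0.2]
width: 0.0002
```

View pics/s2.png

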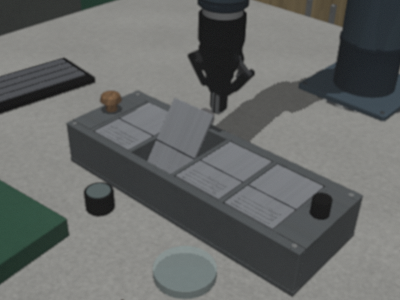

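```bash
python3 -m creep '0 -.02 0 0 0 0 0;0 -.027 0 0 0 0 0;0 -.034 0 0 0 0 0;0 -.040 -.002 0 0 0 0;0 -.045 -.003 0 0 0 0;0 -.050 -.005 0 0 0 0;0 -.055 -.007 0 0 0 0;0 -.06 -.008 0 0 0 0;0 -.06 -.008 0 0 0 0'; python3 -m creep '0 -.004 0 0 0 0 0;0 -.008 0 0 0 0 0;0 -.012 0 0 0 0 0;0 -.015 0 0 0 0 0;0 -.017 0 0 0 0 0;0 -.017 0 0 0 0 0'
```

```text
time_s: 9.25
ee_pos: [0.5187, -0.0454, 0.1094]
eef_rot: [0.712, -0.703, 0.0, -0.0]
wrist_force: [0.4, -0.1, 1.1]
width: -0.0003
time_s: 10.0
ee_pos: [0.537, -0.0451, 0.111]
eef_rot: [0.712, -0.703, 0.001, -0.001]
wrist_force: [-3.7, -0.2, 13.4]
width: -0.0001
```

Run:
```python
from workcell import *
import cv2
cv2.imwrite('pics/s3.png',cv2.resize(grab_frame('scene')['image'][100:280,200:440,::-1],None,fx=3,fy=3))
print(observe()['wrist_force'])
```

```text
[-3.17970573  0.3606096  14.78538822]
```

View pics/s3.png

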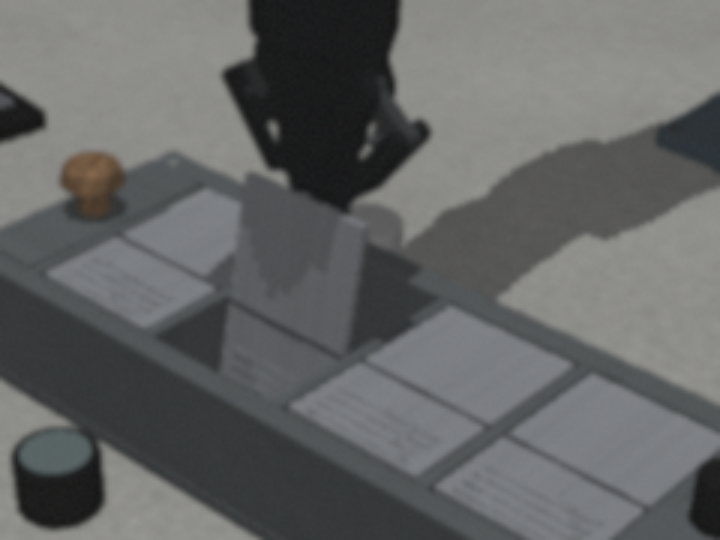

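The flap stands at about 1.2 rad, and the upward 14 N suggests its edge is under the finger linkage. I'll back off, raise the tool and push with the tips only.

```bash
python3 -m creep '0 .006 0 0 0 0 0;0 .015 0 0 0 0 0;0 .02 -.01 0 0 0 0;0 .02 -.022 0 0 0 0;0 .012 -.022 0 0 0 0;0 .005 -.022 0 0 0 0;0 0 -.022 0 0 0 0;0 0 -.022 0 0 0 0'; python3 -m creep '0 -.002 0 0 0 0 0;0 -.004 0 0 0 0 0;0 -.004 0 0 0 0 0'
```

```text
time_s: 11.05
ee_pos: [0.5354, -0.0451, 0.1309]
eef_rot: [0.712, -0.703, -0.0, 0.0]
wrist_force: [-0.1, 0.3, -0.3]
width: 0.0003
time_s: 11.42
ee_pos: [0.5391, -0.0451, 0.1312]
eef_rot: [0.712, -0.703, -0.0, 0.0]
wrist_force: [-0.1, -0.4, 0.2]
width: 0.0001
```

```bash
python3 -m creep '0 -.002 0 0 0 0 0;0 -.004 0 0 0 0 0;0 -.004 0 0 0 0 0'; python3 -m creep '0 -.002 0 0 0 0 0;0 -.003 0 0 0 0 0;0 -.003 0 0 0 0 0'
```

```text
time_s: 11.8
ee_pos: [0.5434, -0.0451, 0.1313]
eef_rot: [0.712, -0.703, 0.0, -0.0]
wrist_force: [0.2, 0.1, 0.6]
width: 0.0001
time_s: 12.18
ee_pos: [0.5445, -0.0451, 0.131]
eef_rot: [0.712, -0.703, -0.001, 0.001]
wrist_force: [-5.2, -0.2, 4.5]
width: -0.0003
```

Force builds just where the 1.48 rad stop should be. I'll retreat and check.

```bash
python3 -m creep '0 .01 0 0 0 0 0;0 .05 0 0 0 0 0;0 .08 -.03 0 0 0 0;0 .10 -.08 0 0 0 0;0 .10 -.08 0 0 0 0;0 .10 -.08 0 0 0 0'
python3 - <<'E'
from workcell import *
from h import *
for n,z in(('scene',(100,280,200,440)),('top',(180,380,170,530))):
    f=grab_frame(n);a,b,c,d=z
    cv2.imwrite(f'pics/end_{n}.png',cv2.resize(f['image'][a:b,c:d,::-1],None,fx=2,fy=2))
    # expected pixels of edge ends (underside/mid) at trial angles
    K=np.array([[f['fx'],0,f['cx']],[0,f['fy'],f['cy']],[0,0,1]])
    for th in(1.2,1.35,1.48):
        P=[]
        for dy in(.042,-.042):
            P.append([.565-.075*np.cos(th)-.0129*dy,-.0448+dy,.077+.075*np.sin(th)])
        c_=(np.array(P)-f['T'][:3,3])@f['T'][:3,:3]
        c_=c_*[1,-1,-1]
        uv=cv2.projectPoints(c_,np.zeros(3),np.zeros(3),K,np.array([f['k1'],0,0,0.]))[0][:,0]
        print(n,th,((uv-[z[2],z[0]])*2).round(1).tolist())
print(observe()['wrist_force'],observe()['ee_pos'])
E
```

```text
time_s: 12.92
ee_pos: [0.4462, -0.0463, 0.2112]
eef_rot: [0.712, -0.703, 0.0, -0.0]
wrist_force: [0.2, -0.6, 0.2]
width: 0.0001
scene 1.2 [[251.4, 147.1], [173.2, 111.6]]
scene 1.35 [[242.1, 148.3], [163.7, 112.4]]
scene 1.48 [[233.6, 151.1], [155.0, 114.8]]
top 1.2 [[364.5, 197.2], [491.6, 192.5]]
top 1.35 [[364.2, 180.3], [491.4, 175.6]]
top 1.48 [[363.8, 165.5], [491.0, 160.8]]
[ 0.51223029  0.52995239 -0.51579351] [ 0.44580229 -0.04620436  0.21033825]
```

View pics/end_scene.png

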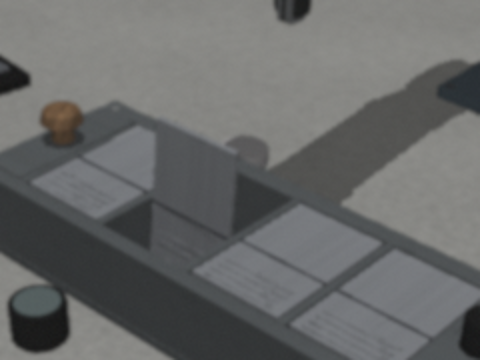

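View pics/end_top.png

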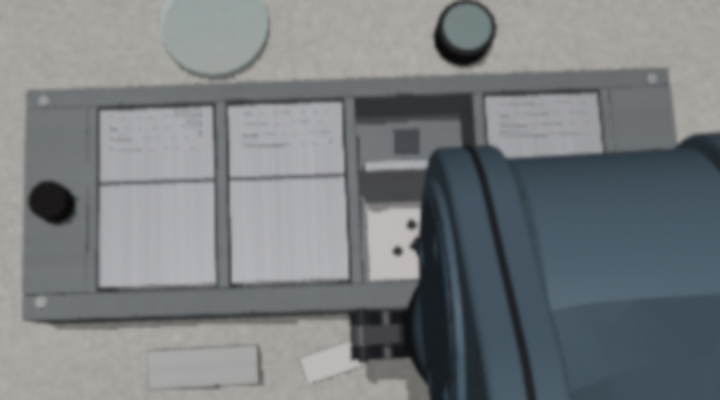

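In the top view the flap's edge lies at about (366,165), and in the scene view it runs from (156,119) to (237,152). Both fit about 1.48 rad. The other flaps are flush, the bystanders I can see are in place, and the tool is clear.

```bash
python3 -c "from workcell import *;sign_off()"
```

```text
the job is handed in; nothing more can be done
```

Flap 3 was the unlatched one. It now stands upright, and I handed the job in at about 13 s of robot time.

- **Finding it:** I pressed flap 4 first; it gave about 2 mm and held at 24 N, so it is latched. Flap 3 gave way at about 2 N. I did not press flaps 1 and 2.
- **Raising it:** I tipped flap 3 to roughly 0.7 rad. I then pushed its raised front edge away from the robot until the force rose to about 5 N, where the 1.48 rad stop was expected, and drew back clear.
- **One snag:** during the push the tool felt about 15 N upwards, probably from the edge riding under the finger linkage. I backed off, raised the tool about 20 mm and finished with the fingertips. No reading I took came near the 50 N limit.
- **Last checks:** the flap edge in both camera views matches about 1.48 rad. The other three flaps look flush, and the wrist force was near zero with the tool about 10 cm clear. The visible bystanders looked in place. In the last top view the arm hid the jar, the mushroom and most of flap 4; the scene view showed all three undisturbed.

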